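Pin the dish carriage in line with a tapered drift

TASK

The swinging dish carriage on the inclined stand has fallen to one side, so the hole in its tongue no longer lies under the hole in the guide plate. Take the tapered drift from its holder and gently push it through the guide plate and on through the tongue, so that its taper pulls the carriage into line, until its collar sits fully home on the guide plate; never ram it. Let go, leave the drift there and leave the timer, marker, screwdriver, tweezers and beaker alone.

Things in the scene. Friction and masses are not known exactly. Their poses are not given: they have to be found in the camera images.
- stand: Inclined stand fixed to the bench: grey base plate 190 x 148 x 12 mm, white metal posts and cheeks, about 170 mm high. Origin: under the base's middle (base x -90 to +100 mm), z up. Its +x points roughly to the robot's right, and the slope rises along it by 30 degrees; the guide plate is at the low end, to the left.
- guide_plate: Fixed steel plate 52 x 92 x 8 mm, on two legs at its y ends, with a 23 mm through hole. Origin: centre of the hole's mouth in the upper face. z: along the hole, outward, leaning 30 degrees from vertical towards the low end; x: up the slope; y: level, across. The nearest raised thing is a clear petri dish (88 mm) on the carriage, from x = 46 mm on, its top 7 mm above this face.
- tongue_level (a point): Fixed point on the guide hole's axis 9 mm below its mouth: level of the upper face of the carriage's tongue, 10 mm thick, with a 20 mm hole of its own. The carriage (steel plate with the dish) swings about a pivot 50 mm up the slope; being top-heavy it lies by its weight (about 0.5 N at the hole) against one of two stops, where the hole is 6.7 mm off to +y or to -y; which is not reported.
- tongue_under (a point): Fixed point on the guide hole's axis 19 mm below its mouth: level of the tongue's underside; free space beyond. Feel for the side: the drift's tip stops at the tongue's upper face or goes on into its hole. Down the middle it is always stopped; held 3.8 mm to the right side (still just inside the guide hole) it enters, and can then be drawn to the middle while it goes deeper; the carriage yields.
- drift: Tapered steel drift with a round black handle, 0.1 kg, upright in the holder at the start, its collar resting on it. Origin: centre of the collar underside; z along its axis towards the handle. Collar 30 mm wide, z 0 to 5 mm; handle 18 mm wide, z 5 to 55 mm, gripped about z = 32 mm; below the collar an even taper, from 19 mm diameter at the collar to a 14 mm flat tip at z = -57 mm.
- drift_tip (a point): Centre of the drift's small end, 57 mm below the collar's underside.
- holder: Grey plastic block 60 x 60 x 65 mm fixed to the bench to the left of the stand, with an upright 22 mm hole in which the drift stands. Origin: centre of its underside, z up. A computer stands close behind it (pads that close left and right stay clear of it); a tall printer stands right of the stand: cross the bench with the fingertips 0.42 m above it.
- timer: Pale bench timer 70 x 66 x 19 mm, bystander at the right front. Origin: centre of its underside.
- marker: Marker pen 135 mm long lying at the right front, bystander. Origin: under its middle.
- screwdriver: Small screwdriver 162 mm long lying at the right front, bystander. Origin: under its middle.
- tweezers: Tweezers 134 mm long lying left of the holder, bystander. Origin: under their middle.
- beaker: Small clear beaker 70 mm high at the left end of the bench, bystander. Origin: centre of its underside.

How it is judged (in metres and radians):
On the way, in this order (a step that is already met when the one before it is completed fails the run):
1. the drift is lifted out of its holder (z of drift_tip in the frame of holder above 0.075 m), for 0.1 s.
2. the drift's tip has gone through the guide plate and the tongue below it (z of drift_tip in the frame of guide_plate between -0.065 and -0.021 m and x of drift_tip in the frame of guide_plate between -0.01 and 0.01 m and y of drift_tip in the frame of guide_plate between -0.013 and 0.013 m), for 0.1 s.
At the end, for the whole second after the job is handed in: The drift is through both holes with its collar flat on the guide plate (within 3 mm in height and sideways, axis within 5 degrees of the hole's), which is possible only with the carriage pulled into line; it is at rest and released (z of drift in the frame of guide_plate between -0.003 and 0.003 m and x of drift in the frame of guide_plate between -0.003 and 0.003 m and y of drift in the frame of guide_plate between -0.003 and 0.003 m and angle between the z axis of drift and the z axis of guide_plate, either way round below 0.09 rad and linear speed of drift below 0.02 m/s); the robot touches nothing.
It fails at once if the drift is rammed against the stand with more than 80 N (contact force between drift and stand above 80 N).
It fails at once if a bystander (timer, marker, screwdriver, tweezers, beaker) is moved more than 30 mm (distance of any of timer, marker, screwdriver, tweezers, beaker from where it was at the start of the episode above 0.03 m).
It also fails if it takes over 59 s, if anything falls off the work surface, if the arm or the gripper's body presses on something with over 40 N, if the wrist force passes 120 N, or if a joint passes its speed limit or range.

ROBOT

A 6-joint arm with a two-finger parallel gripper is mounted at the origin on a cart in front of the work surface, level with it; the furniture and walls round the work are solid. World frame = base frame: x ahead of the robot, y to its left, z up, the work surface at z = 0. Lengths are in mm, angles in rad, forces in N, time in s.
With the tool pointing down it reaches from about 350 to 775 mm from the base axis. Payload 7.3 kg.
Tool frame: the origin (TCP) lies midway between the tips of the shut fingers; the grasp point (between the pads) lies 19 mm behind it; z points along the fingers, y is the line along which they close (so a half turn about z gives the same grasp; the last joint's range is limited). The gripper opens to 92 mm and grips with 3 to 60 N. Pads are 19 mm wide; open, the fingers measure 130 mm over their backs; the gripper's body (75 mm by 190 mm) begins 47 mm behind the grasp point.
Start: joints at [0.977, 0.342, 1.524, -0, 1.275, -0.146], TCP at [227.305, 473.262, 226.741] pointing down, gripper open.
Joint ranges: [-2.53, 2.53], [-0.77, 2.02], [0.04, 2.7], [-1, 4.14], [0.28, 2.66], [-3.11, 3.11]. Speed limits (rad/s): [2.57, 2.57, 3.14, 3.14, 3.14, 3.14].

INTERFACE

Orientations are given as a unit quaternion [x, y, z, w].
In Python, from bench import * gives the robot as it stands.
- The arm moves only by the shell command python3 -m pendant 'ROWS'. ROWS is JSON, a list of rows, each an object with "dp": the shift along the world's x, y, z in cm, a list of three; "yaw": the turn about the world's z in degrees; "claw": the closure, from 0 (fully open) to 1 (shut). A call has exactly 8 rows; each row is the pose to reach, as a shift and turn from the pose commanded when the call began; what a row does not reach only later rows make up. A row lasts 1/12 s, in which the tool goes at most 41.7 mm and 7.16 degrees, less where a joint would pass 70% of its speed; a pose out of reach is approached as far as the arm can. A call with a gripper value outside its range is refused whole. The fingers move at their own pace and stop on an object; the grip force is fixed at half the most. Time passes only in rows, so rows that repeat a pose let the fingers close, or fill a call up. It gives the time, the measured TCP pose, the force, the opening and the grip force at its end, in the units of the state.
- get_state(): the state, without advancing time (a new reading comes with each control period).
- camera(name): name is "scene" or "top" or "wrist"; returns (picture, depth): 384x512x3 uint8, blue, green, red; 384x512 float32, mm along the optical axis (not along the pixel's ray), 0 where there is no reading.
- calibration(name): a dict with "intrinsics" (3x3 intrinsics, pixels), "position" and "attitude" of the camera in the world. Camera axes: x right, y down, z forward; pixel columns grow to the right and rows downward; lengths in mm; the calibration is good to about 2 mm. A picture is of the moment at which its call begins: read the wrist's pose just before it. calibration takes no time and is no camera call; for the wrist camera it gives the pose at the moment of the call.
- close_job(): hands the job in; it is judged then, once.
Trained networks look in the newest picture that a camera, given by its name, has taken for a name from the list of things; names that differ only in an ending like _2 or _b are one class to them, and where a whole thing is asked for, a point or a joint stands for the part that bears it (a point fixed in the world has none). Each returns a list of dicts, best first, with "conf" (0 to 1); they miss things now and then, are a little off and sometimes report something else, mostly with a low value. They report only what shows in the picture. A call takes as long as a camera call.
- outline_of(camera, query): "mask" (384x512 bool, what is visible of it) and "at" ([column, row] in pixels, amid what is visible of it).
- landmark_of(camera, query): "at" ([column, row] in pixels: a listed point, or the origin of a listed thing).
The state is a dict: "time": time; "joint_positions": joint angles; "joint_vel": joint speeds; "effort": joint torques, N m; "tool_pos": TCP position; "ee_rot": TCP orientation; "force": force on the tool from outside, world axes, zero at the start; "ft_torque": the same for the moment, N m; "grip_width": opening from 0.0 (shut) to 1.0 (fully open); "finger_force": force on a finger pad.
Only numpy, scipy, OpenCV 4.12 (cv2) and the standard library are available. Lean on these libraries where they do the work, as an engineer would, in place of code of your own. Each camera call takes 0.05 s, during which the arm holds its last target. There are 200 camera calls.

## Working session

There is one attempt and no reset: what is moved stays moved. The work goes in short steps, Python scripts to look and compute and a shell command to move; the robot and the scene stay as the last step left them, time stands still between calls to the robot, and variables do not carry over. Pictures are saved under pics/ and viewed, at most 10 in all, crops included, and the job is handed in when it is done.

```bash
mkdir -p pics; cat > h.py <<'E'
from bench import *
import numpy as np, cv2
from scipy.spatial.transform import Rotation as R
def cal(n):
    c=calibration(n); K=np.array(c["intrinsics"]); p=np.array(c["position"],float); a=np.array(c["attitude"],float)
    Rm=a if a.shape==(3,3) else R.from_quat(a).as_matrix()
    return K,p,Rm
def world(c,uv,d):
    K,p,Rm=c; return p+Rm@(np.linalg.inv(K)@[uv[0],uv[1],1]*d)
def atz(c,uv,z):
    K,p,Rm=c; r=Rm@(np.linalg.inv(K)@[uv[0],uv[1],1]); return p+r*(z-p[2])/r[2]
def proj(c,P):
    K,p,Rm=c; q=K@(Rm.T@(np.asarray(P)-p)); return q[:2]/q[2]
def dep(d,uv,k=2):
    u,v=int(round(uv[0])),int(round(uv[1])); w=d[max(v-k,0):v+k+1,max(u-k,0):u+k+1]; w=w[w>0]
    return np.median(w) if w.size else 0
E
python3 - <<'E'
from h import *
np.set_printoptions(precision=1,suppress=True)
print(get_state()); print(calibration("top"))
for n in("scene","top"):
    im,d=camera(n); cv2.imwrite(f"pics/{n}0.png",im); c=cal(n)
    for q in("drift","holder","guide_plate","stand","tongue_level","drift_tip"):
        for r in landmark_of(n,q)[:2]: print(n,q,r["conf"],np.array(r["at"]),world(c,r["at"],dep(d,r["at"])))
E
```

```text
{'time': 0.0, 'joint_positions': array([ 1. ,  0.3,  1.5,  0. ,  1.3, -0.1]), 'joint_vel': array([ 0.,  0.,  0.,  0.,  0., -0.]), 'effort': array([  0. , -43.1, -24.4,   0.1,   0.1,  -0. ]), 'tool_pos': array([227.1, 472.9, 226. ]), 'ee_rot': array([ 0.2,  1. , -0. , -0. ]), 'force': array([-0.3, -0.1,  0.6]), 'ft_torque': array([-0.,  0., -0.]), 'finger_force': 0.0, 'grip_width': 0.9993741694116036}
{'intrinsics': array([[478.3,   0. , 250.6],
       [  0. , 478.3, 193.7],
       [  0. ,   0. ,   1. ]]), 'position': array([ 327.2,  -48.2, 1679.7]), 'attitude': array([-0.7,  0.7, -0. ,  0. ])}
scene drift 0.43 [193.  161.5] [478.  214.1  62.6]
scene holder 0.92 [188.6 170.8] [454.7 209.3  35.5]
scene holder 0.22 [253.8 216.6] [517.7 -79.3  16.6]
scene guide_plate 0.71 [246.3 184.6] [538.1 -11.   94.7]
scene stand 0.92 [255.9 217.8] [ 474.2 -143.8   98.9]
scene tongue_level 0.5 [247.5 189.5] [519.5 -41.8 108.6]
scene tongue_level 0.4 [245.4 190.5] [512.5 -40.2 107. ]
top drift 0.41 [168.1 212.6] [468.  244.3  92.2]
top holder 0.68 [170.4 213.9] [465.5 240.4  70.3]
top guide_plate 0.9 [248.4 193.8] [530.4 -23.7  88. ]
top stand 0.84 [257.9 194.8] [523.1 -55.5 118.3]
top stand 0.24 [354.7 211.2] [ 476.6 -392.7   15.7]
top tongue_level 0.85 [246.2 195.6] [524.4 -16.3  87.3]
```

```bash
python3 - <<'E'
import cv2
a=cv2.imread("pics/top0.png")[100:290,110:370]; cv2.imwrite("pics/top0c.png",cv2.resize(a,None,fx=3,fy=3,interpolation=2))
a=cv2.imread("pics/scene0.png"); cv2.imwrite("pics/scene0c.png",cv2.resize(a,None,fx=1.5,fy=1.5,interpolation=2))
E
```

```text
(no output)
```

View pics/top0c.png

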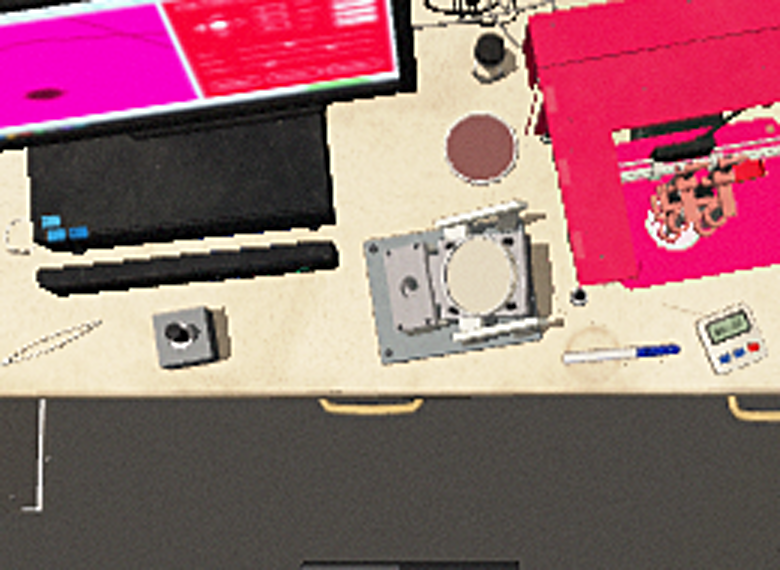

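View pics/scene0c.png

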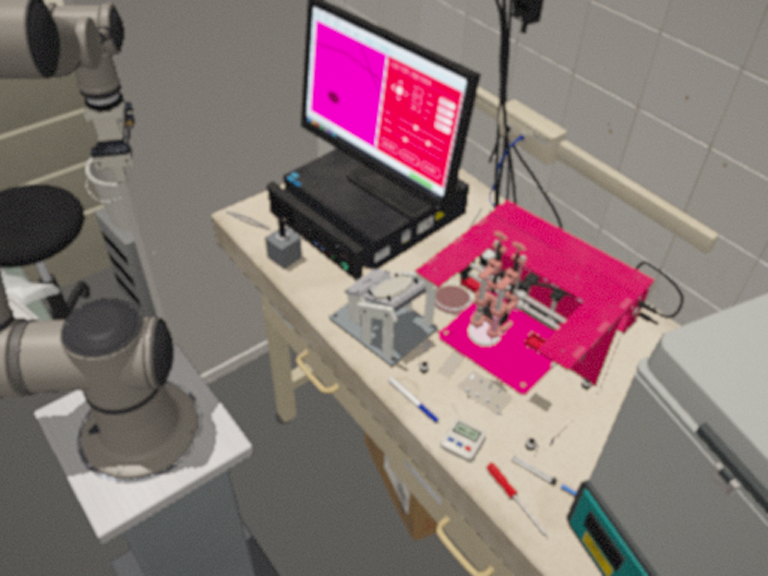

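```bash
python3 -m pendant '[{"dp":[6,-6,7],"yaw":7,"claw":0},{"dp":[24,-23,7],"yaw":30,"claw":0},{"dp":[24,-23,7],"yaw":30,"claw":0},{"dp":[24,-23,7],"yaw":30,"claw":0},{"dp":[24,-23,7],"yaw":30,"claw":0},{"dp":[24,-23,7],"yaw":30,"claw":0},{"dp":[24,-23,7],"yaw":30,"claw":0},{"dp":[24,-23,7],"yaw":30,"claw":0}]'
python3 - <<'E'
from h import *
np.set_printoptions(precision=2,suppress=True)
s=get_state(); Rm=R.from_quat(s["ee_rot"]).as_matrix()
print(s["tool_pos"],np.degrees(np.arctan2(Rm[1,1],Rm[0,1])),s["joint_positions"])
c=cal("wrist"); print(c[1],c[2])
im,d=camera("wrist"); cv2.imwrite("pics/w1.png",im)
for q in("drift","holder","drift_tip"):
    for r in landmark_of("wrist",q)[:2]: print(q,r["conf"],np.array(r["at"]),world(c,r["at"],dep(d,r["at"])),atz(c,r["at"],65))
E
```

```text
time: 1.37
tool_pos: [449.6, 259.7, 293.5]
ee_rot: [-0.038, 0.999, 0.0, 0.0]
force: [-0.1, 1.0, -0.2]
grip_width: 1.004
finger_force: 0.0
[449.59 259.69 293.47] 94.34946343498127 [ 0.38  0.29  1.42  0.    1.44 -1.27]
[366.94 253.47 451.01] [[-0.08  0.95  0.3 ]
 [ 1.    0.07  0.02]
 [-0.    0.3  -0.95]]
drift 0.6 [238.6 172.8] [464.62 245.5   92.33] [472.06 244.89  65.  ]
holder 0.74 [236.3 160.5] [457.37 241.31  65.68] [457.53 241.29  65.  ]
```

View pics/w1.png

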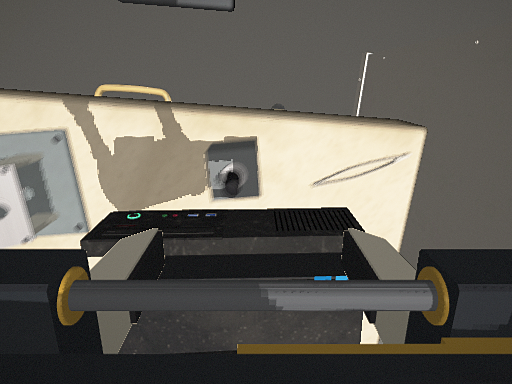

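```bash
python3 - <<'E'
from h import *
np.set_printoptions(precision=2,suppress=True)
s=get_state();print(s["tool_pos"],s["joint_vel"])
c=cal("wrist"); im,d=camera("wrist")
m=outline_of("wrist","drift")[0]; print(m["conf"])
ys,xs=np.nonzero(m["mask"]); P=np.array([world(c,(u,v),d[v,u]) for u,v in zip(xs,ys) if d[v,u]>0])
print(len(P)); 
for z0 in range(60,125,5):
    q=P[(P[:,2]>=z0)&(P[:,2]<z0+5)]
    if len(q): print(z0,len(q),q.min(0),q.max(0),q.mean(0))
# holder top
m=outline_of("wrist","holder")[0]; ys,xs=np.nonzero(m["mask"]); P=np.array([world(c,(u,v),d[v,u]) for u,v in zip(xs,ys) if d[v,u]>0])
q=P[abs(P[:,2]-65)<5]; print("hold",len(q),np.percentile(q,[1,99],axis=0), cv2.minAreaRect(q[:,:2].astype(np.float32)))
E
```

```text
[448.9  260.59 292.78] [ 0.05 -0.01  0.02  0.    0.    0.01]
0.6
650
60 3 [484.98 229.26  63.05] [499.82 235.92  64.61] [493.14 232.05  63.84]
65 186 [457.69 227.78  65.35] [498.27 255.99  69.99] [466.97 242.78  68.98]
70 64 [457.96 227.88  70.  ] [482.75 255.75  74.87] [467.28 241.26  70.96]
75 11 [463.39 235.07  75.18] [466.41 247.47  78.68] [464.57 241.03  76.47]
80 26 [463.03 232.34  80.22] [473.9  250.51  84.98] [466.35 242.99  82.63]
85 21 [463.44 233.55  85.41] [469.81 250.32  89.96] [465.36 242.75  87.1 ]
90 20 [463.43 233.14  90.16] [469.87 249.41  94.48] [465.57 241.53  92.72]
95 15 [463.67 234.35  95.23] [468.54 249.54  99.4 ] [464.98 242.18  97.4 ]
100 21 [463.27 233.59 100.13] [469.07 249.77 104.84] [465.42 242.33 102.31]
105 13 [463.67 237.   105.06] [467.41 248.67 109.26] [464.58 243.18 106.78]
110 36 [463.01 232.41 110.33] [475.44 250.42 114.84] [466.06 241.4  112.64]
115 168 [463.53 232.93 115.13] [480.71 250.39 119.99] [471.4  242.01 118.84]
120 66 [463.49 234.11 120.01] [480.02 248.49 121.57] [471.86 241.29 120.46]
hold 1945 [[439.91 210.37  62.02]
 [503.48 272.91  68.5 ]] ((472.3164367675781, 241.6380157470703), (60.73275375366211, 59.93351745605469), 9.640998840332031)
```

```bash
python3 -m pendant '[{"dp":[2.3,-1.9,0],"yaw":5,"claw":0},{"dp":[2.3,-1.9,-4],"yaw":5,"claw":0},{"dp":[2.3,-1.9,-8],"yaw":5,"claw":0},{"dp":[2.3,-1.9,-12],"yaw":5,"claw":0},{"dp":[2.3,-1.9,-14.5],"yaw":5,"claw":0},{"dp":[2.3,-1.9,-14.5],"yaw":5,"claw":0},{"dp":[2.3,-1.9,-14.5],"yaw":5,"claw":0},{"dp":[2.3,-1.9,-14.5],"yaw":5,"claw":0}]'
python3 - <<'E'
from h import *
np.set_printoptions(precision=2,suppress=True)
s=get_state();print(s["tool_pos"],s["joint_vel"])
im,d=camera("top"); c=cal("top")
for q in("guide_plate","stand"):
  m=outline_of("top",q)[0]; print(q,m["conf"]); ys,xs=np.nonzero(m["mask"]); P=np.array([world(c,(u,v),d[v,u]) for u,v in zip(xs,ys) if d[v,u]>0])
  print(len(P),np.percentile(P,[2,50,98],axis=0),cv2.minAreaRect(P[:,:2].astype(np.float32)))
  if q=="stand":
    b=P[abs(P[:,2]-12)<7]; print("base",len(b),cv2.minAreaRect(b[:,:2].astype(np.float32)))
  else:
    A=np.c_[P[:,:2],np.ones(len(P))]; w=np.ones(len(P),bool)
    for _ in range(10):
        k=np.linalg.lstsq(A[w],P[w,2],rcond=None)[0]; e=abs(A@k-P[:,2]); w=e<max(4,np.median(e)*1.5)
    print("plane",k,w.sum(),np.degrees(np.arctan(np.hypot(*k[:2]))),np.degrees(np.arctan2(k[1],k[0])))
E
```

```text
time: 2.38
tool_pos: [472.1, 243.5, 149.9]
ee_rot: [-0.082, 0.997, 0.0, 0.001]
force: [-0.4, -0.5, 0.5]
grip_width: 0.999
finger_force: 0.0
[472.13 243.5  149.86] [-0.01 -0.02 -0.01  0.   -0.   -0.  ]
guide_plate 0.8
389 [[481.17 -42.5   80.8 ]
 [523.7  -16.03  99.67]
 [568.31   7.97 114.31]] ((524.84765625, -15.830570220947266), (93.03119659423828, 50.44477081298828), 9.134511947631836)
plane [ 0.08 -0.58 48.69] 262 30.14493896647337 -82.1746230561243
stand 0.91
2408 [[ 458.22 -150.14    3.41]
 [ 523.14  -66.6   104.56]
 [ 605.9    28.1   162.54]] ((535.0206298828125, -65.25650024414062), (154.76766967773438, 194.16720581054688), 9.32567310333252)
base 669 ((532.1932373046875, -64.09227752685547), (148.21534729003906, 190.25262451171875), 8.401490211486816)
```

```bash
python3 -m pendant '[{"dp":[0,-0.2,-2.5],"yaw":0,"claw":0.3},{"dp":[0,-0.2,-5],"yaw":0,"claw":0.5},{"dp":[0,-0.2,-6.9],"yaw":0,"claw":0.5},{"dp":[0,-0.2,-6.9],"yaw":0,"claw":0.6},{"dp":[0,-0.2,-6.9],"yaw":0,"claw":1},{"dp":[0,-0.2,-6.9],"yaw":0,"claw":1},{"dp":[0,-0.2,-6.9],"yaw":0,"claw":1},{"dp":[0,-0.2,-6.9],"yaw":0,"claw":1}]'
```

```text
time: 3.2
tool_pos: [472.4, 240.6, 80.5]
ee_rot: [-0.081, 0.997, 0.0, 0.001]
force: [0.9, -0.4, 0.1]
grip_width: 0.472
finger_force: 0.0
```

```bash
python3 -m pendant '[{"dp":[0,0,0],"yaw":0,"claw":1},{"dp":[0,0,0],"yaw":0,"claw":1},{"dp":[0,0,0],"yaw":0,"claw":1},{"dp":[0,0,0],"yaw":0,"claw":1},{"dp":[0,0,0],"yaw":0,"claw":1},{"dp":[0,0,0],"yaw":0,"claw":1},{"dp":[0,0,0],"yaw":0,"claw":1},{"dp":[0,0,0],"yaw":0,"claw":1}]'
```

```text
time: 3.87
tool_pos: [471.6, 240.4, 79.1]
ee_rot: [-0.081, 0.997, 0.0, 0.0]
force: [-1.0, 0.4, 3.0]
grip_width: 0.193
finger_force: 30.0
```

```bash
python3 -m pendant '[{"dp":[0,0,1],"yaw":0,"claw":1},{"dp":[0,0,2.5],"yaw":0,"claw":1},{"dp":[0,0,4],"yaw":0,"claw":1},{"dp":[0,0,4.5],"yaw":0,"claw":1},{"dp":[0,0,4.5],"yaw":0,"claw":1},{"dp":[-0.35,-0.06,4.5],"yaw":0,"claw":1},{"dp":[-1.0,-0.17,4.5],"yaw":0,"claw":1},{"dp":[-1.7,-0.28,4.5],"yaw":0,"claw":1}]'
```

```text
time: 4.53
tool_pos: [455.9, 237.7, 123.9]
ee_rot: [-0.081, 0.997, 0.0, 0.002]
force: [6.3, 0.4, -1.7]
grip_width: 0.187
finger_force: 30.0
```

```bash
python3 -m pendant '[{"dp":[-0.3,-0.05,0],"yaw":0,"claw":1},{"dp":[-0.7,-0.11,-0.1],"yaw":0,"claw":1},{"dp":[-1.0,-0.17,-0.15],"yaw":0,"claw":1},{"dp":[-1.35,-0.22,-0.2],"yaw":0,"claw":1},{"dp":[-1.7,-0.28,-0.3],"yaw":0,"claw":1},{"dp":[-2.0,-0.33,-0.4],"yaw":0,"claw":1},{"dp":[-2.3,-0.38,-0.55],"yaw":0,"claw":1},{"dp":[-2.6,-0.43,-0.7],"yaw":0,"claw":1}]'
python3 - <<'E'
from h import *
im,d=camera("scene"); a=im[110:210,130:260]; cv2.imwrite("pics/s2.png",cv2.resize(a,None,fx=5,fy=5,interpolation=2))
E
```

```text
time: 5.2
tool_pos: [428.1, 233.2, 116.9]
ee_rot: [-0.081, 0.997, 0.0, 0.0]
force: [2.3, 0.4, 3.5]
grip_width: 0.189
finger_force: 30.0
```

View pics/s2.png

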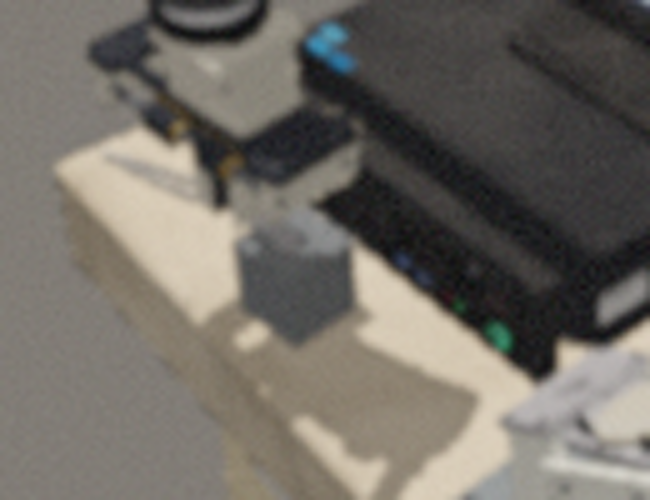

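```bash
python3 -m pendant '[{"dp":[-0.2,0,1],"yaw":0,"claw":1},{"dp":[-0.2,0,4],"yaw":0,"claw":1},{"dp":[-0.2,0,8],"yaw":0,"claw":1},{"dp":[-0.2,0,12],"yaw":0,"claw":1},{"dp":[-0.2,0,16],"yaw":0,"claw":1},{"dp":[-0.2,0,20],"yaw":0,"claw":1},{"dp":[-0.2,0,24],"yaw":0,"claw":1},{"dp":[-0.2,0,28],"yaw":0,"claw":1}]'
cat > tilt.py <<'E'
from h import *
np.set_printoptions(precision=3,suppress=True)
s=get_state(); T=R.from_quat(s["ee_rot"]).as_matrix()
c=cal("wrist"); im,d=camera("wrist"); cv2.imwrite("pics/w_tilt.png",im)
print(s["tool_pos"],np.degrees(np.arctan2(T[1,1],T[0,1])))
for q in("drift","drift_tip"):
    for r in landmark_of("wrist",q)[:2]: print(q,r["conf"],np.array(r["at"]))
ms=outline_of("wrist","drift"); m=ms[0]; print(m["conf"],m["mask"].sum())
ys,xs=np.nonzero(m["mask"])
g=s["tool_pos"]-19*T[:,2]
P=np.array([T.T@(world(c,(u,v),d[v,u])-g) for u,v in zip(xs,ys) if d[v,u]>0])
P=P[np.linalg.norm(P,axis=1)<130]
np.save("P.npy",P); print(len(P),P.min(0),P.max(0))
# slices along tool z: depth-facing surface
for z in range(-30,100,6):
    q=P[(P[:,2]>=z)&(P[:,2]<z+6)]
    if len(q)>3: print(z+3,len(q),np.median(q[:,0]),q[:,0].min(),q[:,0].max(),"y",q[:,1].min(),q[:,1].max())
E
python3 tilt.py
```

```text
time: 5.92
tool_pos: [424.4, 232.6, 398.6]
ee_rot: [-0.082, 0.997, -0.0, -0.002]
force: [1.2, 0.6, -1.3]
grip_width: 0.188
finger_force: 30.0
[424.44  232.637 398.634] 99.35167742634917
drift 0.75 [256.  274.4]
0.91 1044
1040 [-17.266  -9.05  -58.856] [31.574  9.226 35.282]
-27 5 -5.0676790492035755 -5.793976573360537 -4.537940237077604 y -1.2743498999695966 1.1088186400973419
-21 111 6.493288174238208 -6.782586751803609 8.87896977223115 y -6.5290720984000155 6.767863165107537
-15 216 7.323412386797134 2.773237205213555 9.460247639782233 y -7.327700582418846 7.90106422518261
-9 70 6.00293255511251 2.1440300641676298 7.3113818901528465 y -7.334765557656555 8.008013054934004
-3 34 2.0312257548533275 -1.841417281376205 4.265060124129311 y -6.046923962750215 7.253771912117422
3 41 -0.5359704458123292 -5.345345245071381 1.428238489973327 y -7.658237146163981 8.704318263072405
9 42 -3.35112528851353 -8.856844969131908 -1.4089251045955289 y -8.02241214461152 8.751452503856813
15 78 -6.493000481680437 -12.5652098835097 -3.7552775588582157 y -8.781618029750858 9.052479559770436
21 8 -8.690032616167866 -12.13346635476763 -6.093794996299662 y -4.479137373209761 8.708774110396858
27 342 -10.597068828890805 -17.26575354145251 -5.715807622142186 y -9.049962945433942 9.225722026407606
33 92 -7.795354137662006 -10.704394053500943 -6.19295807995968 y -7.412430307418932 8.089280148316604
```

View pics/w_tilt.png

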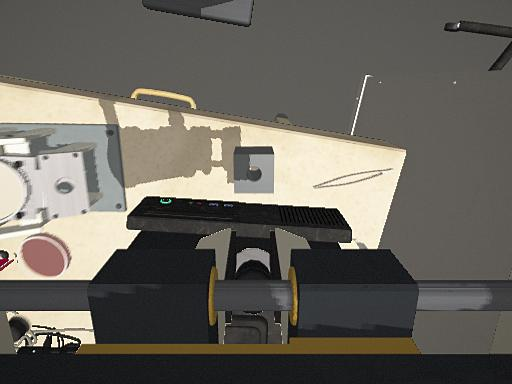

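```bash
cat > fit.py <<'E'
import numpy as np
from scipy.optimize import least_squares
# profile of the drift: (radius, z)
prof=np.array([[0,-57],[7,-57],[9.5,0],[15,0],[15,5],[9,5],[9,55],[0,55]],float)
def dist(p,P):
    x0,y0,th,ph,g=p   # point on axis at grip; axis leans +x by th, +y by ph; g = drift z at grip point
    a=np.array([np.tan(th),np.tan(ph),-1.]); a/=np.linalg.norm(a)
    v=P-[x0,y0,0]; z=v@a; r=np.linalg.norm(v-np.outer(z,a),axis=1); q=np.c_[r,z+g]
    D=[]
    for A,B in zip(prof[:-1],prof[1:]):
        t=np.clip((q-A)@(B-A)/((B-A)@(B-A)),0,1); D.append(np.linalg.norm(q-A-t[:,None]*(B-A),axis=1))
    return np.min(D,axis=0)
def fit(P):
    best=None
    for th in(.35,.45,.55):
        r=least_squares(dist,[0,0,th,0,33],args=(P,),loss="soft_l1",f_scale=1.,x_scale=[1,1,.05,.05,1])
        if best is None or r.cost<best.cost: best=r
    d=dist(best.x,P)
    print("x0 y0 g",best.x[[0,1,4]],"tilt deg",np.degrees(best.x[2:4]),"med err",np.median(d),np.mean(d<2))
    return best.x
if __name__=="__main__":
    P=np.load("P.npy"); fit(P)
E
python3 fit.py
```

```text
x0 y0 g [-8.1636982   0.16153346 32.37821971] tilt deg [23.96906516 -0.04101727] med err 0.2658221606433493 0.9971153846153846
```

```bash
python3 -m pendant '[{"dp":[1,-3,1.5],"yaw":-7,"claw":1},{"dp":[3,-6,1.5],"yaw":-14,"claw":1},{"dp":[5,-9,1.5],"yaw":-21,"claw":1},{"dp":[7,-12,1.5],"yaw":-28,"claw":1},{"dp":[9.4,-15,1.5],"yaw":-35,"claw":1},{"dp":[9.4,-18,1.5],"yaw":-42,"claw":1},{"dp":[9.4,-21,1.5],"yaw":-49,"claw":1},{"dp":[9.4,-21,1.5],"yaw":-56,"claw":1}]'
python3 -m pendant '[{"dp":[0,0,0],"yaw":-7,"claw":1},{"dp":[0,0,0],"yaw":-14,"claw":1},{"dp":[0,0,0],"yaw":-21,"claw":1},{"dp":[0,0,0],"yaw":-28,"claw":1},{"dp":[0,0,0],"yaw":-34.5,"claw":1},{"dp":[0,0,0],"yaw":-34.5,"claw":1},{"dp":[0,0,0],"yaw":-34.5,"claw":1},{"dp":[0,0,0],"yaw":-34.5,"claw":1}]'
python3 tilt.py | head -6; python3 fit.py
python3 - <<'E'
from h import *
im=cv2.imread("pics/w_tilt.png"); cv2.imwrite("pics/w3.png",cv2.resize(im,(768,576),interpolation=2))
E
```

```text
time: 6.78
tool_pos: [519.6, 18.6, 408.7]
ee_rot: [0.401, 0.916, -0.002, -0.003]
force: [0.3, 0.4, -0.9]
grip_width: 0.189
finger_force: 30.0
time: 7.45
tool_pos: [520.0, 23.3, 410.8]
ee_rot: [0.649, 0.761, -0.001, -0.001]
force: [0.5, -0.4, -1.2]
grip_width: 0.19
finger_force: 30.0
[519.983  23.325 410.761] 9.040402479338328
drift 0.61 [255.7 277. ]
0.92 1128
1110 [-17.445  -9.893 -63.733] [31.32   8.403 34.017]
-27 7 -5.790110558618005 -6.593981945006313 -4.79655676139695 y -2.5380405540819475 1.0439181964825697
-21 128 5.801323793675248 -7.719714925684382 8.763462233287138 y -7.0145350810516005 5.929901066028838
x0 y0 g [ -7.64508102  -0.87020604 -14.71152065] tilt deg [18.03776038 -0.0829573 ] med err 1.0132860097335925 0.7801801801801802
```

View pics/w3.png

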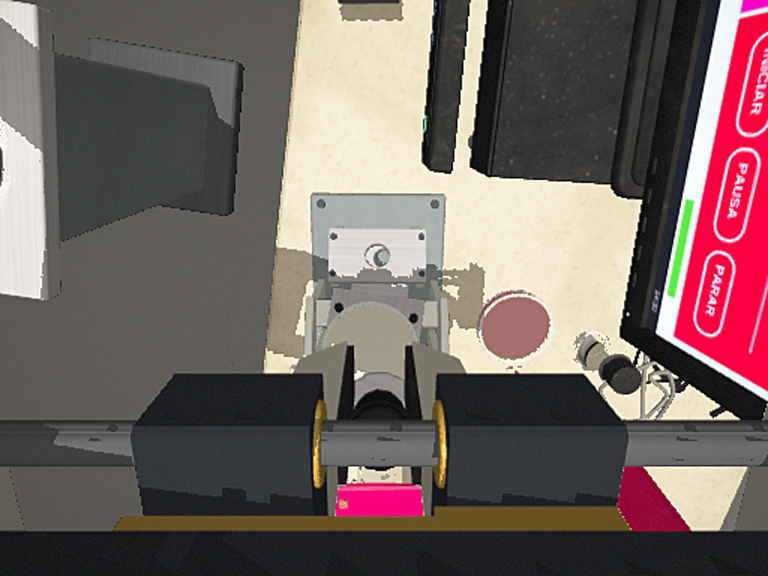

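```bash
sed -i 's/loss="soft_l1"/bounds=([-15,-5,0.2,-.2,26],[15,5,.8,.2,42]),loss="soft_l1"/' fit.py
cat > hole.py <<'E'
from h import *
np.set_printoptions(precision=2,suppress=True)
c=cal("wrist"); im,d=camera("wrist")
for r in landmark_of("wrist","guide_plate")[:2]+landmark_of("wrist","tongue_level")[:2]: print(r["conf"],np.array(r["at"]))
m=outline_of("wrist","guide_plate")[0]; print(m["conf"],m["mask"].sum())
ys,xs=np.nonzero(m["mask"]); P=np.array([world(c,(u,v),d[v,u]) for u,v in zip(xs,ys) if d[v,u]>0])
A=np.c_[P[:,:2],np.ones(len(P))]; w=abs(P[:,2]-np.median(P[:,2]))<30
for _ in range(15):
    k=np.linalg.lstsq(A[w],P[w,2],rcond=None)[0]; e=abs(A@k-P[:,2]); w=e<2.5
n=np.array([-k[0],-k[1],1]); n/=np.linalg.norm(n); print("n",n,w.sum(),np.degrees(np.arccos(n[2])),np.degrees(np.arctan2(-n[1],-n[0])))
Q=P[w]; print("rect",cv2.minAreaRect(Q[:,:2].astype(np.float32)))
# hole from intensity/depth: pixels in plate hull that are off plane
hull=np.zeros(d.shape,np.uint8); cv2.fillConvexPoly(hull,cv2.convexHull(np.c_[xs,ys][w].astype(np.int32)),1)
K,p,Rm=c; vv,uu=np.nonzero(cv2.erode(hull,np.ones((9,9)))); pts=[]
for u,v in zip(uu,vv):
    X=world(c,(u,v),d[v,u]); 
    if d[v,u]==0 or (X-[0,0,k[2]+k[0]*X[0]+k[1]*X[1]])[2]<-4:
        r=Rm@(np.linalg.inv(K)@[u,v,1]); o=np.array([0,0,k[2]]); pts.append(p+r*((o-p)@n)/(r@n))
pts=np.array(pts); md=np.median(pts,0); pts=pts[np.linalg.norm(pts-md,axis=1)<15]
print("hole px",len(pts),"H",pts.mean(0),(pts.min(0)+pts.max(0))/2,np.ptp(pts,0))
r=landmark_of("wrist","guide_plate")[0]["at"]; rr=Rm@(np.linalg.inv(K)@[r[0],r[1],1]); print("lm H",p+rr*((np.array([0,0,k[2]])-p)@n)/(rr@n))
E
python3 hole.py; python3 fit.py
```

```text
0.62 [250.1 169.4]
0.57 [252.  181.4]
0.7 [249.4 171.1]
0.98 2217
n [-0.08  0.5   0.87] 2077 30.07473902838113 -81.11017203746535
rect ((522.2308349609375, -16.491445541381836), (91.58592987060547, 45.55129623413086), 8.940381050109863)
x0 y0 g [-8.88677292 -0.83595971 32.23812057] tilt deg [24.07162524  0.18471905] med err 0.3088054708658676 0.9612612612612612Traceback (most recent call last):
  File "hole.py", line 13, in <module>
    hull=np.zeros(d.shape,np.uint8); cv2.fillConvexPoly(hull,cv2.convexHull(np.c_[xs,ys][w].astype(np.int32)),1)
                                                                            ~~~~~~~~~~~~^^^
IndexError: boolean index did not match indexed array along axis 0; size of axis is 2217 but size of corresponding boolean axis is 2211
```

```bash
sed -i 's/^ys,xs=np.nonzero(m\["mask"\])/ys,xs=np.nonzero(m["mask"]\&(d>0))/' hole.py; python3 hole.py
```

```text
0.74 [248.8 165.1]
0.72 [251.1 169.7]
0.7 [248.4 175.2]
0.81 2335
n [-0.08  0.49  0.87] 2089 29.81082190888245 -81.24644836816529
rect ((522.4144287109375, -16.629955291748047), (91.86669158935547, 45.64274215698242), 8.92651081085205)
hole px 188 H [522.55 -16.6   99.9 ] [522.81 -16.7   99.94] [21.69 18.93 10.98]
lm H [519.75 -11.45  96.74]
```

```bash
python3 -m pendant '[{"dp":[-0.4,0.95,-4],"yaw":0,"claw":1},{"dp":[-0.4,0.95,-8],"yaw":0,"claw":1},{"dp":[-0.4,0.95,-12],"yaw":0,"claw":1},{"dp":[-0.4,0.95,-16],"yaw":0,"claw":1},{"dp":[-0.4,0.95,-19],"yaw":0,"claw":1},{"dp":[-0.4,0.95,-21],"yaw":0,"claw":1},{"dp":[-0.4,0.95,-22],"yaw":0,"claw":1},{"dp":[-0.4,0.95,-22],"yaw":0,"claw":1}]'
python3 tilt.py | head -4; python3 fit.py; python3 - <<'E'
from h import *
for n in("scene",):
    im,d=camera(n); a=im[130:230,190:310]; cv2.imwrite("pics/s4.png",cv2.resize(a,None,fx=5,fy=5,interpolation=2))
im=cv2.imread("pics/w_tilt.png")[150:384,130:380]; cv2.imwrite("pics/w4.png",cv2.resize(im,None,fx=2.5,fy=2.5,interpolation=2))
E
```

```text
time: 8.77
tool_pos: [515.4, 32.8, 190.0]
ee_rot: [0.65, 0.76, -0.001, -0.002]
force: [-0.3, 0.1, -0.4]
grip_width: 0.188
finger_force: 30.0
[515.438  32.778 190.022] 8.84543254001169
drift 0.61 [255.3 272.1]
0.95 1063
1060 [-17.655  -9.881 -24.592] [ 8.466  8.367 33.255]
x0 y0 g [-8.88413958 -0.73027347 32.32346413] tilt deg [24.0947743   0.05902137] med err 0.2632843701720473 0.9971698113207547
```

View pics/w4.png

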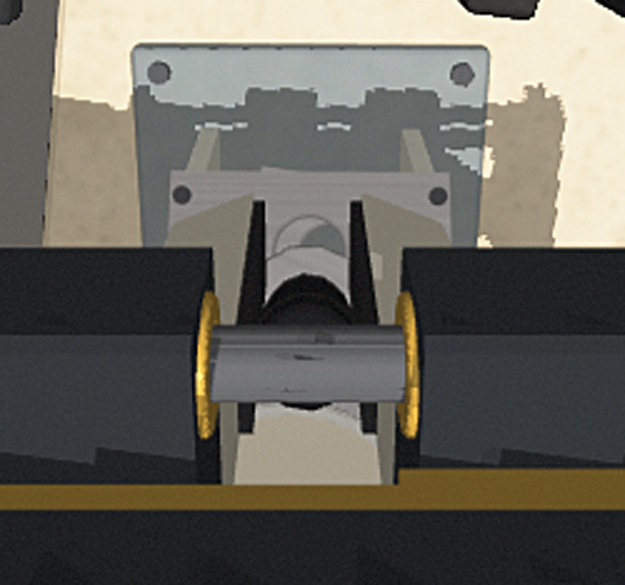

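```bash
python3 - <<'E'
from h import *
np.set_printoptions(precision=1,suppress=True)
c=cal("wrist"); s=get_state(); T=R.from_quat(s["ee_rot"]).as_matrix(); g=s["tool_pos"]-19*T[:,2]
H=np.array([522.7,-16.5,99.8]); th=np.radians(8.85); t=np.array([np.cos(th),np.sin(th),0]); e=np.array([np.sin(th),-np.cos(th),0]); n=-.5*e+np.array([0,0,.866]); x=np.cross(t,n)
for a in(0,90,180,270): print(a,proj(c,H+11.5*(np.cos(np.radians(a))*x+np.sin(np.radians(a))*t)))
print(proj(c,H))
th=np.radians(24.1); tip=g+T@(np.array([-8.9,-.75,0])+89.3*np.array([-np.sin(th),0,np.cos(th)]))
v=tip-H; print("tip",tip,"in plate x,y,z",v@x,v@t,v@n,"x",x,"t",t,"n",n)
E
```

```text
0 [250.1 262. ]
90 [264.1 247.6]
180 [250.1 233.6]
270 [236.1 247.7]
[250.1 247.7]
tip [523.9 -12.3 131.2] in plate x,y,z 12.272254307604658 1.850788346884672 29.14569958846874 x [ 0.1 -0.9  0.5] t [1.  0.2 0. ] n [-0.1  0.5  0.9]
```

```bash
python3 -m pendant '[{"dp":[0,0.5,-0.5],"yaw":0,"claw":1},{"dp":[0.05,0.3,-1.5],"yaw":0,"claw":1},{"dp":[0.1,0,-2.3],"yaw":0,"claw":1},{"dp":[0.12,-0.29,-2.8],"yaw":0,"claw":1},{"dp":[0.12,-0.29,-2.8],"yaw":0,"claw":1},{"dp":[0.14,-0.4,-3.0],"yaw":0,"claw":1},{"dp":[0.16,-0.55,-3.25],"yaw":0,"claw":1},{"dp":[0.18,-0.69,-3.5],"yaw":0,"claw":1}]'
cat > st.py <<'E'
from h import *
np.set_printoptions(precision=1,suppress=True)
s=get_state(); T=R.from_quat(s["ee_rot"]).as_matrix(); g=s["tool_pos"]-19*T[:,2]
H=np.array([525.3,-16.9,100.2]); th=np.radians(8.85); t=np.array([np.cos(th),np.sin(th),0]); e=np.array([np.sin(th),-np.cos(th),0]); n=-.5*e+np.array([0,0,.866]); x=np.cross(t,n); B=np.array([x,t,n])
f=np.array(s["force"]); print("TCP",s["tool_pos"],"force plate xyz",B@f)
import subprocess; subprocess.run(["python3","tilt.py"],stdout=-3)
from fit import fit
p=fit(np.load("P.npy")); a=np.array([np.tan(p[2]),np.tan(p[3]),-1]); a/=np.linalg.norm(a)
o=g+T@np.array([p[0],p[1],0]); ax=T@a
print("tip",B@(o-(57+p[4])*ax-H),"collar",B@(o-p[4]*ax-H),"axis in plate",B@ax)
E
python3 st.py
```

```text
time: 9.68
tool_pos: [518.5, 25.6, 157.0]
ee_rot: [0.651, 0.76, 0.0, 0.0]
force: [-0.0, 0.9, -1.0]
grip_width: 0.188
finger_force: 30.0
TCP [518.5  25.6 157. ] force plate xyz [-1.3  0.1 -0.4]
x0 y0 g [-8.8 -0.8 32.5] tilt deg [23.2 -0.5] med err 0.3385082935584549 0.9622467771639043
tip [-2.4 -0.2 -6.1] collar [ 4.3 -0.6 50.5] axis in plate [ 0.1 -0.   1. ]
```

```bash
python3 -m pendant '[{"dp":[0.1,0,0],"yaw":0,"claw":1},{"dp":[0.2,0,0.02],"yaw":0,"claw":1},{"dp":[0.3,-0.02,0.03],"yaw":0,"claw":1},{"dp":[0.36,-0.03,0.05],"yaw":0,"claw":1},{"dp":[0.36,-0.03,0.05],"yaw":0,"claw":1},{"dp":[0.36,-0.03,0.05],"yaw":0,"claw":1},{"dp":[0.36,-0.03,0.05],"yaw":0,"claw":1},{"dp":[0.36,-0.03,0.05],"yaw":0,"claw":1}]'; python3 st.py
```

```text
time: 10.55
tool_pos: [521.7, 25.6, 157.4]
ee_rot: [0.65, 0.76, -0.0, -0.0]
force: [-1.4, -0.2, -0.4]
grip_width: 0.188
finger_force: 30.0
TCP [521.7  25.6 157.4] force plate xyz [-0.2 -1.5 -0.4]
x0 y0 g [-8.8 -0.9 32.5] tilt deg [23.5  0.2] med err 0.2884663098841891 0.9879518072289156
tip [-1.2  1.8 -6. ] collar [ 5.2  2.  50.6] axis in plate [0.1 0.  1. ]
```

```bash
python3 -m pendant '[{"dp":[0.05,0.01,0],"yaw":0,"claw":1},{"dp":[0.1,0.02,0],"yaw":0,"claw":1},{"dp":[0.15,0.02,0],"yaw":0,"claw":1},{"dp":[0.15,0.02,0],"yaw":0,"claw":1},{"dp":[0.15,0.02,0],"yaw":0,"claw":1},{"dp":[0.15,0.02,0],"yaw":0,"claw":1},{"dp":[0.15,0.02,0],"yaw":0,"claw":1},{"dp":[0.15,0.02,0],"yaw":0,"claw":1}]'; python3 st.py
```

```text
time: 11.42
tool_pos: [522.8, 25.8, 157.3]
ee_rot: [0.651, 0.759, -0.0, -0.001]
force: [-4.7, 0.2, 1.7]
grip_width: 0.186
finger_force: 30.1
TCP [522.8  25.8 157.3] force plate xyz [ 0.  -4.6  1.9]
x0 y0 g [-8.8 -0.9 32.3] tilt deg [23.8  0.7] med err 0.2634838193069564 0.9979296066252588
tip [-0.8  2.1 -6. ] collar [ 5.4  2.8 50.6] axis in plate [0.1 0.  1. ]
```

```bash
python3 -m pendant '[{"dp":[-0.03,0,0],"yaw":0,"claw":1},{"dp":[-0.02,-0.08,-0.14],"yaw":0,"claw":1},{"dp":[-0.01,-0.16,-0.28],"yaw":0,"claw":1},{"dp":[0,-0.24,-0.42],"yaw":0,"claw":1},{"dp":[0.01,-0.32,-0.56],"yaw":0,"claw":1},{"dp":[0.02,-0.4,-0.69],"yaw":0,"claw":1},{"dp":[0.02,-0.4,-0.69],"yaw":0,"claw":1},{"dp":[0.02,-0.4,-0.69],"yaw":0,"claw":1}]'; python3 st.py
```

```text
time: 12.28
tool_pos: [522.9, 22.0, 150.2]
ee_rot: [0.651, 0.759, -0.0, -0.001]
force: [-5.8, 1.5, 0.8]
grip_width: 0.19
finger_force: 30.1
TCP [522.9  22.  150.2] force plate xyz [-1.7 -5.5  1.8]
x0 y0 g [-8.6 -0.9 32.6] tilt deg [22.6  0.4] med err 0.30286352375815184 0.9815837937384899
tip [ -3.3   2.1 -14. ] collar [ 4.2  2.5 42.5] axis in plate [0.1 0.  1. ]
```

```bash
python3 -m pendant '[{"dp":[-0.02,-0.04,-0.14],"yaw":0,"claw":1},{"dp":[-0.03,-0.09,-0.28],"yaw":0,"claw":1},{"dp":[-0.04,-0.14,-0.42],"yaw":0,"claw":1},{"dp":[-0.05,-0.19,-0.56],"yaw":0,"claw":1},{"dp":[-0.06,-0.24,-0.7],"yaw":0,"claw":1},{"dp":[-0.07,-0.29,-0.84],"yaw":0,"claw":1},{"dp":[-0.07,-0.34,-0.97],"yaw":0,"claw":1},{"dp":[-0.07,-0.34,-0.97],"yaw":0,"claw":1}]'; python3 st.py
```

```text
time: 13.15
tool_pos: [522.6, 18.5, 140.6]
ee_rot: [0.65, 0.76, -0.0, -0.0]
force: [-3.8, 0.9, 0.4]
grip_width: 0.192
finger_force: 30.1
TCP [522.6  18.5 140.6] force plate xyz [-1.1 -3.6  1.1]
x0 y0 g [-8.8 -0.8 32.3] tilt deg [24.   0.4] med err 0.259840051421536 0.9880733944954129
tip [ -2.7   1.3 -24.1] collar [ 3.3  1.7 32.6] axis in plate [0.1 0.  1. ]
```

```bash
python3 -m pendant '[{"dp":[-0.02,-0.04,-0.14],"yaw":0,"claw":1},{"dp":[-0.04,-0.09,-0.28],"yaw":0,"claw":1},{"dp":[-0.06,-0.13,-0.42],"yaw":0,"claw":1},{"dp":[-0.08,-0.18,-0.56],"yaw":0,"claw":1},{"dp":[-0.1,-0.23,-0.7],"yaw":0,"claw":1},{"dp":[-0.11,-0.28,-0.84],"yaw":0,"claw":1},{"dp":[-0.12,-0.33,-0.98],"yaw":0,"claw":1},{"dp":[-0.12,-0.33,-0.98],"yaw":0,"claw":1}]'; python3 st.py
```

```text
time: 14.02
tool_pos: [522.0, 14.7, 130.8]
ee_rot: [0.65, 0.76, 0.0, 0.0]
force: [-1.9, -0.2, -0.5]
grip_width: 0.184
finger_force: 30.0
TCP [522.   14.7 130.8] force plate xyz [-0.4 -1.9 -0.4]
x0 y0 g [-8.8 -0.8 32.4] tilt deg [23.8  0.1] med err 0.2727290794486805 0.9882005899705014
tip [ -4.7   0.7 -34.4] collar [ 1.4  0.8 22.3] axis in plate [0.1 0.  1. ]
```

```bash
python3 -m pendant '[{"dp":[-0.01,-0.04,-0.14],"yaw":0,"claw":1},{"dp":[-0.01,-0.08,-0.28],"yaw":0,"claw":1},{"dp":[-0.01,-0.12,-0.42],"yaw":0,"claw":1},{"dp":[-0.02,-0.16,-0.56],"yaw":0,"claw":1},{"dp":[-0.02,-0.21,-0.7],"yaw":0,"claw":1},{"dp":[-0.03,-0.25,-0.84],"yaw":0,"claw":1},{"dp":[-0.03,-0.29,-0.99],"yaw":0,"claw":1},{"dp":[-0.03,-0.29,-0.99],"yaw":0,"claw":1}]'; python3 st.py
```

```text
time: 14.88
tool_pos: [521.5, 11.9, 120.9]
ee_rot: [0.651, 0.759, 0.0, 0.0]
force: [0.7, -1.7, 0.5]
grip_width: 0.19
finger_force: 30.0
TCP [521.5  11.9 120.9] force plate xyz [ 1.8  0.4 -0.5]
x0 y0 g [-9.  -0.8 32.3] tilt deg [24.4  0. ] med err 0.2760581760756562 0.9970530451866405
tip [ -6.2  -0.1 -44.5] collar [-0.6 -0.1 12.3] axis in plate [ 0.1 -0.   1. ]
```

```bash
python3 -m pendant '[{"dp":[0,-0.02,-0.1],"yaw":0,"claw":1},{"dp":[0.01,-0.05,-0.2],"yaw":0,"claw":1},{"dp":[0.01,-0.08,-0.3],"yaw":0,"claw":1},{"dp":[0.02,-0.11,-0.4],"yaw":0,"claw":1},{"dp":[0.02,-0.14,-0.5],"yaw":0,"claw":1},{"dp":[0.03,-0.17,-0.6],"yaw":0,"claw":1},{"dp":[0.03,-0.17,-0.6],"yaw":0,"claw":1},{"dp":[0.03,-0.17,-0.6],"yaw":0,"claw":1}]'; python3 st.py
```

```text
time: 15.75
tool_pos: [521.7, 10.2, 115.2]
ee_rot: [0.65, 0.76, -0.0, 0.0]
force: [0.1, -3.1, 2.9]
grip_width: 0.185
finger_force: 30.0
TCP [521.7  10.2 115.2] force plate xyz [ 4.1 -0.4  1. ]
x0 y0 g [-9.1 -0.8 32.3] tilt deg [24.9  0.2] med err 0.2859759347395583 0.9989339019189766
tip [ -6.7  -0.5 -50.4] collar [-1.7 -0.3  6.3] axis in plate [0.1 0.  1. ]
```

```bash
python3 -m pendant '[{"dp":[0,-0.02,-0.1],"yaw":0,"claw":1},{"dp":[0,-0.04,-0.2],"yaw":0,"claw":1},{"dp":[0.01,-0.06,-0.3],"yaw":0,"claw":1},{"dp":[0.01,-0.08,-0.4],"yaw":0,"claw":1},{"dp":[0.02,-0.1,-0.5],"yaw":0,"claw":1},{"dp":[0.02,-0.12,-0.62],"yaw":0,"claw":1},{"dp":[0.02,-0.12,-0.62],"yaw":0,"claw":1},{"dp":[0.02,-0.12,-0.62],"yaw":0,"claw":1}]'; python3 st.py
```

```text
time: 16.62
tool_pos: [521.9, 9.1, 109.3]
ee_rot: [0.65, 0.76, 0.0, 0.0]
force: [-2.0, -3.4, 5.8]
grip_width: 0.19
finger_force: 30.0
TCP [521.9   9.1 109.3] force plate xyz [ 5.5 -2.5  3.5]
x0 y0 g [-9.6 -0.7 31.9] tilt deg [26.5 -0.2] med err 0.3361063250433798 0.9736286919831224
tip [ -5.9   0.2 -56.1] collar [-2.4  0.   0.8] axis in plate [ 0.1 -0.   1. ]
```

```bash
python3 -m pendant '[{"dp":[0,0.03,-0.08],"yaw":0,"claw":1},{"dp":[0,0.06,-0.16],"yaw":0,"claw":1},{"dp":[0,0.07,-0.24],"yaw":0,"claw":1},{"dp":[0,0.08,-0.3],"yaw":0,"claw":1},{"dp":[0,0.1,-0.35],"yaw":0,"claw":1},{"dp":[0,0.1,-0.35],"yaw":0,"claw":1},{"dp":[0,0.1,-0.35],"yaw":0,"claw":1},{"dp":[0,0.1,-0.35],"yaw":0,"claw":1}]'; python3 st.py
```

```text
time: 17.48
tool_pos: [521.8, 11.0, 107.2]
ee_rot: [0.65, 0.76, 0.001, 0.0]
force: [-5.9, 1.8, 17.9]
grip_width: 0.186
finger_force: 30.0
TCP [521.8  11.  107.2] force plate xyz [ 6.6 -5.6 16.9]
x0 y0 g [-10.2  -0.8  31.5] tilt deg [28.9  1. ] med err 0.3653765798885935 0.9946091644204852
tip [ -4.3  -1.3 -57. ] collar [-3.1 -0.4 -0.1] axis in plate [0. 0. 1.]
```

```bash
python3 -m pendant '[{"dp":[0,0,0],"yaw":0,"claw":0.7},{"dp":[0,0,0],"yaw":0,"claw":0.5},{"dp":[0,0,0],"yaw":0,"claw":0.5},{"dp":[0,0,0],"yaw":0,"claw":0.5},{"dp":[0,0,0],"yaw":0,"claw":0.5},{"dp":[0,0,0],"yaw":0,"claw":0.5},{"dp":[0,0,0.1],"yaw":0,"claw":0.5},{"dp":[0,0,0.1],"yaw":0,"claw":0.5}]'; python3 st.py
```

```text
time: 18.35
tool_pos: [522.0, 10.2, 106.5]
ee_rot: [0.651, 0.759, 0.0, 0.0]
force: [-0.6, -0.5, -0.6]
grip_width: 0.503
finger_force: 0.0
TCP [522.   10.2 106.5] force plate xyz [ 0.  -0.6 -0.7]
x0 y0 g [-10.5  -1.5  30.2] tilt deg [29.7  0.1] med err 0.3987729255060666 0.9841584158415841
tip [ -2.3  -0.8 -56.8] collar [-2.  -0.7  0.2] axis in plate [0. 0. 1.]
```

```bash
python3 -m pendant '[{"dp":[0,0,1],"yaw":0,"claw":0.4},{"dp":[0,0,3],"yaw":0,"claw":0.4},{"dp":[0,0.5,6],"yaw":0,"claw":0.4},{"dp":[0,2,10],"yaw":0,"claw":0.4},{"dp":[0,4,14],"yaw":0,"claw":0.4},{"dp":[0,6,17],"yaw":0,"claw":0.4},{"dp":[0,6,17],"yaw":0,"claw":0.4},{"dp":[0,6,17],"yaw":0,"claw":0.4}]'; python3 - <<'E'
from h import *
from fit import dist
from scipy.optimize import least_squares
np.set_printoptions(precision=2,suppress=True)
im,d=camera("wrist"); c=cal("wrist"); cv2.imwrite("pics/w9.png",cv2.resize(im[120:330,100:420],None,fx=2.4,fy=2.4,interpolation=2))
m=outline_of("wrist","drift")[0]; print(m["conf"])
ys,xs=np.nonzero(m["mask"]&(d>0)); P=np.array([world(c,(u,v),d[v,u]) for u,v in zip(xs,ys)]); print(len(P))
H=np.array([525.3,-16.9,100.2]); th=np.radians(8.85); t=np.array([np.cos(th),np.sin(th),0]); e=np.array([np.sin(th),-np.cos(th),0]); n=-.5*e+np.array([0,0,.866]); x=np.cross(t,n); B=np.array([x,t,n])
Q=(P-H)@B.T; Q=Q[(np.linalg.norm(Q,axis=1)<75)&(Q[:,2]>1.5)]; Q[:,2]*=-1
r=least_squares(dist,[0,0,0,0,0],args=(Q,),loss="soft_l1",f_scale=1.); print("collar x,y",r.x[:2],"tilts deg",np.degrees(r.x[2:4]),"height",-r.x[4],np.median(dist(r.x,Q)))
E
python3 hole.py | tail -5
```

```text
time: 19.22
tool_pos: [522.6, 71.2, 279.3]
ee_rot: [0.65, 0.76, 0.002, 0.002]
force: [-1.2, 0.2, 0.3]
grip_width: 0.6
finger_force: 0.0
0.66
576
collar x,y [-2.66 -2.01] tilts deg [-0.26 -0.09] height -1.7749833075422357 0.4239083664782042
0.26 [245.3 241.4]
0.73 3564
n [-0.08  0.49  0.87] 3505 29.95248012305307 -81.33609170547145
rect ((522.3656005859375, -16.13343048095703), (91.7822036743164, 46.04393005371094), 8.74625015258789)
hole px 4 H [532.77 -19.8  102.76] [533.31 -19.7  102.75] [ 6.58 20.62 11.17]Traceback (most recent call last):
  File "hole.py", line 21, in <module>
    r=landmark_of("wrist","guide_plate")[0]["at"]; rr=Rm@(np.linalg.inv(K)@[r[0],r[1],1]); print("lm H",p+rr*((np.array([0,0,k[2]])-p)@n)/(rr@n))
      ~~~~~~~~~~~~~~~~~~~~~~~~~~~~~~~~~~^^^
IndexError: list index out of range
```

View pics/w9.png

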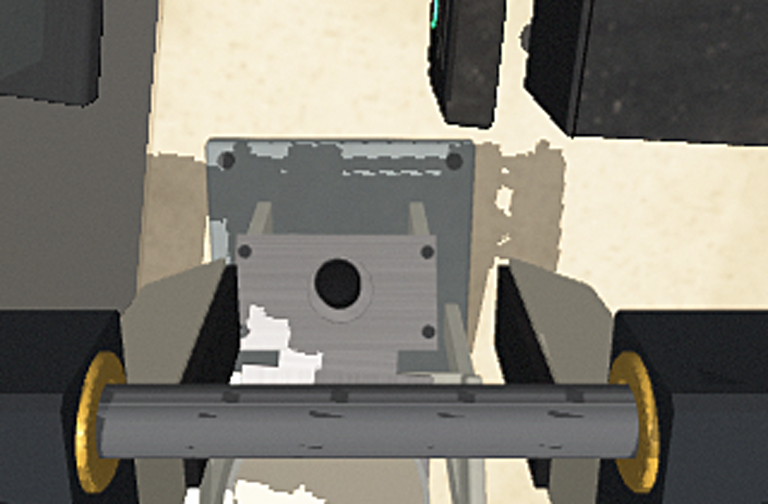

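```bash
python3 -c "
from bench import *
print(get_state()['joint_vel']); print(close_job())"
```

```text
[ 9.58541805e-04 -3.46801635e-03 -5.70550846e-03 -2.50372494e-04
  6.38297647e-05  4.57467539e-04]
the job is handed in; nothing more can be done
None
```

The drift is through the guide plate and tongue, released, with its collar measured flat on the plate (axis within about 0.3°). The carriage is back in line, no bystander was approached, and the job was handed in at about 19 s; the hand-in call returned no verdict.

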